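Check that a trolley brake lever stops short of its bar

ROBOT

A 7-joint arm with a two-finger parallel gripper is mounted at the origin on the work surface. World frame = base frame: x ahead of the robot, y to its left, z up, the work surface at z = 0. Lengths are in m, angles in rad, forces in N, time in s.
With the tool pointing down it reaches from about 0.4 to 0.875 m from the base axis. Payload 6.5 kg.
Tool frame: the origin (TCP) lies between the finger pads; the fingertips stand 19 mm ahead of it and the grasp point (between the pads) is the TCP; z points along the fingers, y is the direction in which the jaws open and shut (so a half turn about z gives the same grasp; the last joint's range is limited). The gripper opens to 88 mm and grips with 3 to 60 N. Pads are 18 mm wide; open, the fingers measure 123 mm over their backs; the gripper's body (75 mm by 187 mm) begins 45 mm behind the grasp point.
Start: joints at [-1.244, 0.536, -0.004, 1.538, 0.003, 1.067, -0.071], TCP at [0.249, 0.6, 0.237] pointing down, gripper open.
Joint ranges: [-2.7, 2.7], [-0.37, 2.16], [-1.27, 1.26], [0.24, 2.4], [-1.31, 4.45], [0.19, 1.91], [-2.76, 2.76]. Speed limits (rad/s): [2.39, 2.39, 3.14, 3.14, 3.14, 3.14, 3.14].

INTERFACE

Orientations are given as a rotation vector (axis times angle).
In Python, from workcell import r gives the robot as it stands. The module is installed in compiled form; this text tells all that it offers.
- The arm moves only by the tool move_arm, never from a script. Its argument "targets" is a list that holds one entry, the list of rows, each a list of 7 numbers: the turn, a rotation vector about the tool's x, y, z in degrees, then the shift along the tool's x, y, z in units of 50 mm (1.0 is 50 mm), then the finger opening in mm, from 0 to 88.1. In form: [[[rx, ry, rz, x, y, z, fingers], ...]]. A call has 1 to 12 rows; each row is the pose to reach, as a shift and turn from the pose commanded when the call began, along the tool's axes at that moment; what a row does not reach only later rows make up. A row lasts 1/10 s, in which the tool goes at most 50 mm and 8.59 degrees, less where a joint would pass 70% of its speed; a pose out of reach is approached as far as the arm can. A call with a gripper value outside its range is refused whole. The fingers move at their own pace and stop on an object; "force" is the grip in N (left out, the last holds). Time passes only in rows, so rows that repeat a pose let the fingers close. It gives the time, the measured TCP pose, the force and the opening at its end, in the units of the state.
- r.get_obs(): the state, without advancing time (a new reading comes with each control period).
- r.snapshot(name): name is "side" or "top"; returns a dict with "frame" (400x640x3 uint8, red, green, blue), "fx", "fy", "cx", "cy" (pixels), "R" (3x3) and "t" (3): a world point X has camera coordinates R X + t. Camera axes: x right, y down, z forward; pixel columns grow to the right and rows downward; lengths in m; the calibration is good to about 2 mm. A picture is of the moment at which its call begins. There is no depth.
- r.hand_in(): hands the job in, once; it reports no verdict.
The state is a dict: "clock": time; "qpos": joint angles; "joint_velocities": joint speeds; "tau": joint torques, N m; "tcp_pos": TCP position; "ee_rot": TCP orientation; "wrist_force": force on the tool from outside, world axes, zero at the start; "wrist_torque": the same for the moment, N m; "gripper_width": opening from 0.0 (shut) to 1.0 (fully open).
Only numpy, scipy, OpenCV 4.12 (cv2) and the standard library are available. Lean on these libraries where they do the work, as an engineer would, in place of code of your own. Each camera call takes 0.05 s, during which the arm holds its last target. There are 200 camera calls.

TASK

Two trolley push-handles stand on the upholsterer's bench, one with a long ball-ended brake lever and one with a short tilt lever. With the outside of the fingers, gently press the long brake lever in towards its bar until it comes up against its stop, keep it there for a second, then ease it back out under control until it is fully released, and move clear. Do not take the lever between the fingers or touch its bar, and leave the short lever and everything else on the bench alone.

Things in the scene. Friction and masses are not known exactly. Their poses are not given: they have to be found in the camera images.
- brake_stand: Fixed grey base plate 120 x 260 x 12 mm of the handle with the long lever; origin at the centre of its underside. x points from the lever side to the bar, y along the bar. Posts at y = +-120 mm carry the bar; nothing is higher than 141 mm. The lever's pivot is at (-40, -90, 120) mm, in a black fork out to x -50 mm, y -103 to -77 mm, top at z 140 mm.
- brake_bar: Horizontal round bar of that stand, 280 mm long along its y, with a black rubber grip 32 mm in diameter (bare steel 26 mm); origin at its middle, on its axis, 120 mm above the bench; axes as the stand's. Must not be touched.
- brake_blade: Long brake lever, aluminium: straight level blade 12 mm thick, 20 mm high, 146 mm long, with a 22 mm ball centred 150 mm from the pivot. Origin on the pivot axis at mid height, 120 mm above the bench. y runs along the blade to the ball, x across it to the bar, z up (turning with the lever). Press the outer face (x = -6 mm) at y = 90 to 135 mm; nothing stands outside it there.
- brake_lever (a joint): Long lever's angle (rad): 0 released, grows as it is pressed to the bar, hard stop at 0.30, where the blade is parallel to the bar with about 18 mm left to the grip. Sprung back to 0: at 115 mm from the pivot it takes about 3.5 N to start and 9 N at the stop. Let go suddenly, it snaps back.
- tilt_stand: Fixed base plate of the other push-handle, same size, axes, bar, posts and pivot position as brake_stand, but with the short lever. The two stands may have changed places.
- tilt_blade: The short tilt lever, bare aluminium, 80 mm long from the pivot, ending in a flat paddle 40 mm long and 30 mm high; origin on its pivot axis, axes as for brake_blade. To be left alone.
- tilt_lever (a joint): Angle of the short lever (rad): 0 released, to stay there; stop at 0.30, sprung.
- tape: Loose roll of tape, 70 mm across, 30 mm high, lying flat beside the stands, on the robot's right; origin at the centre of its underside. Leave alone.
- jar: Loose closed jar, 60 mm across, 75 mm high, beyond the stands; origin at the centre of its underside. Leave alone.
- driver: Loose screwdriver 190 mm long lying beyond the stands; origin at mid length on its underside. Leave alone.
- stapler: Loose hand stapler lying on its side beyond the stands, 150 x 125 x 34 mm; origin on its underside. Leave alone.

How it is judged:
By the outcome, as a careful person would: the job done as asked, in the order asked, and still so for the second after the job is handed in, with the robot touching nothing.
It also fails if it takes over 42 s, if anything falls off the work surface, if the arm or the gripper's body presses on something with over 40 N, if the wrist force passes 120 N, or if a joint passes its speed limit or range.

## Working session

There is one attempt and no reset: what is moved stays moved. The work goes in short steps, Python scripts to look and compute and a tool call to move; the robot and the scene stay as the last step left them, time stands still between calls to the robot, and variables do not carry over. Pictures are saved under pics/ and viewed, on a budget of 10 in all, crops included, one or two more only if the job needs it, and the job is handed in when it is done.

Besides the shell and the picture viewer there is one more tool, called after "Call:" in YAML: its name, and indented under it one key for each argument. move_arm: Moves the arm, as the interface text tells. Its arguments: {"type":"object","properties":{"targets":{"type":"array"},"force":{"type":"number"}},"required":["targets"]}

```bash
mkdir -p pics; python3 - <<'E'
from workcell import r
import cv2,pickle
o=r.get_obs(); print(o)
d={}
for n in("top","side"):
    s=r.snapshot(n); d[n]=s; cv2.imwrite(f"pics/{n}0.png",s["frame"][:,:,::-1]); print(n,s["fx"],s["fy"],s["cx"],s["cy"],s["R"],s["t"])
pickle.dump(d,open("d0.pkl","wb"))
E
```

```text
{'clock': 0.0, 'qpos': array([-1.24417021,  0.53718829, -0.00444879,  1.53889147,  0.00261021,
        1.0672801 , -0.07121706]), 'joint_velocities': array([-0.00064373, -0.00017368, -0.00158166,  0.00258877,  0.00027319,
       -0.00034694,  0.00071342]), 'tau': array([-6.95832368e-04, -5.70966482e+01,  9.90394503e-01, -2.51615006e+01,
       -5.63410227e-02,  1.77133520e-02,  1.66167056e-04]), 'tcp_pos': array([0.24859309, 0.59990217, 0.23571749]), 'ee_rot': array([-6.12942665e-01, -3.08100038e+00,  2.74647184e-03]), 'wrist_force': array([0.31339005, 0.68070777, 0.46933232]), 'wrist_torque': array([ 0.04289247, -0.00562367,  0.05124111]), 'gripper_width': 1.0020988234265322}
top 423.59403792364844 423.59403792364844 318.2294059485333 191.77173537438225 [[-0.00407519 -0.99994378  0.00978929]
 [-0.9862766   0.00240335 -0.1650839 ]
 [ 0.16505109 -0.01032769 -0.98623094]] [-0.0940624   0.61336397  0.98587376]
side 492.2152544466534 492.2152544466534 322.3023074212687 196.45824485075767 [[-0.99173911 -0.12621341  0.02288461]
 [-0.09044529  0.56155675 -0.82248019]
 [ 0.09095702 -0.81775558 -0.5683332 ]] [0.60760864 0.18960232 1.18002365]
```

View pics/top0.png

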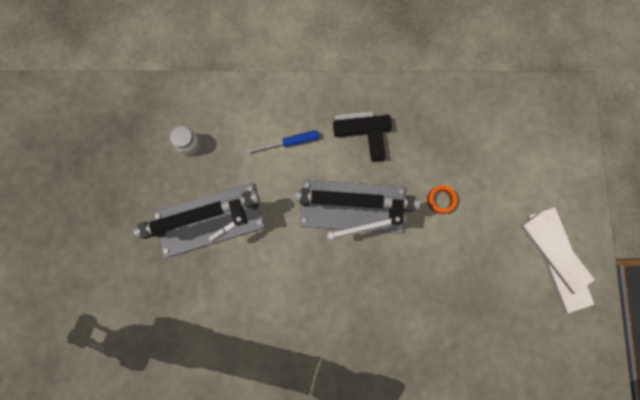

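View pics/side0.png

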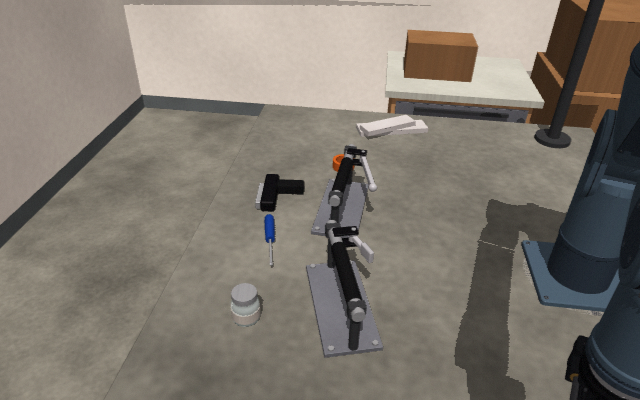

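The brake stand is the right-hand one in the top view: fork near (398,212), ball near (331,236). The tilt stand is on the left, with its paddle near (225,230). Tape is at (443,200). Next I'll measure the lever, grip and plate.

```bash
cat > h.py <<'E'
import numpy as np
def ray(s,u,v,z):
    d=s["R"].T@np.array([(u-s["cx"])/s["fx"],(v-s["cy"])/s["fy"],1]); c=-s["R"].T@s["t"]
    return c+d*(z-c[2])/d[2]
def proj(s,X):
    p=s["R"]@np.array(X)+s["t"]; return np.array([s["fx"]*p[0]/p[2]+s["cx"],s["fy"]*p[1]/p[2]+s["cy"]])
def rays2(s1,p1,s2,p2):
    A=[];b=[]
    for s,(u,v) in((s1,p1),(s2,p2)):
        d=s["R"].T@np.array([(u-s["cx"])/s["fx"],(v-s["cy"])/s["fy"],1]);d/=np.linalg.norm(d);c=-s["R"].T@s["t"]
        P=np.eye(3)-np.outer(d,d);A.append(P);b.append(P@c)
    return np.linalg.lstsq(np.vstack(A),np.hstack(b),rcond=None)[0]
E
python3 - <<'E'
import pickle,cv2,numpy as np
from h import *
d=pickle.load(open("d0.pkl","rb"));s=d["top"];f=s["frame"]
hsv=cv2.cvtColor(f,cv2.COLOR_RGB2HSV)
def comps(m,name,z,x0,y0,x1,y1,amin):
    mm=np.zeros_like(m);mm[y0:y1,x0:x1]=m[y0:y1,x0:x1]
    for c in cv2.findContours(mm,cv2.RETR_EXTERNAL,cv2.CHAIN_APPROX_NONE)[0]:
        if cv2.contourArea(c)<amin: continue
        b=cv2.boxPoints(cv2.minAreaRect(c)); print(name,cv2.contourArea(c),b.round(1).tolist()); print([ray(s,*q,z).round(4)[:2].tolist() for q in b])
comps(((hsv[...,2]>150)&(hsv[...,1]<40)).astype(np.uint8),"white",.12,295,175,425,245,15)
comps((hsv[...,2]<40).astype(np.uint8),"black",.12,295,175,425,245,40)
# plate: greyish-blue (B>=R), bench is brownish
R,B=f[...,0].astype(int),f[...,2].astype(int)
comps(((B-R>3)&(hsv[...,2]>70)).astype(np.uint8),"plate",.012,295,170,425,245,300)
t=cv2.resize(f[170:250,285:465],None,fx=4,fy=4,interpolation=cv2.INTER_CUBIC)
q=d["side"]["frame"][135:245,295:395];q=cv2.resize(q,(400,440),interpolation=cv2.INTER_CUBIC)
o=np.zeros((590,800,3),np.uint8);t=cv2.resize(t,(400,178));o[:178,:400]=t
t=cv2.resize(f[172:247,290:425],(800-400,222),interpolation=cv2.INTER_CUBIC);o[200:422,:400]=t;o[:440,400:]=q
cv2.imwrite("pics/c.png",o[:,:,::-1])
E
```

```text
white 275.5 [[326.20001220703125, 232.60000610351562], [389.6000061035156, 218.1999969482422], [391.20001220703125, 225.3000030517578], [327.79998779296875, 239.6999969482422]]
[[0.5084, -0.113], [0.5405, -0.2567], [0.5245, -0.2599], [0.4925, -0.1165]]
black 143.0 [[390.0, 201.0], [403.0, 201.0], [403.0, 218.0], [390.0, 218.0]]
[[0.5798, -0.2589], [0.5798, -0.2886], [0.5409, -0.2872], [0.5409, -0.2577]]
black 729.0 [[311.79998779296875, 202.6999969482422], [312.70001220703125, 190.8000030517578], [382.20001220703125, 195.8000030517578], [381.3999938964844, 207.6999969482422]]
[[0.5764, -0.0806], [0.6038, -0.0826], [0.5919, -0.2415], [0.5646, -0.2388]]
```

View pics/c.png

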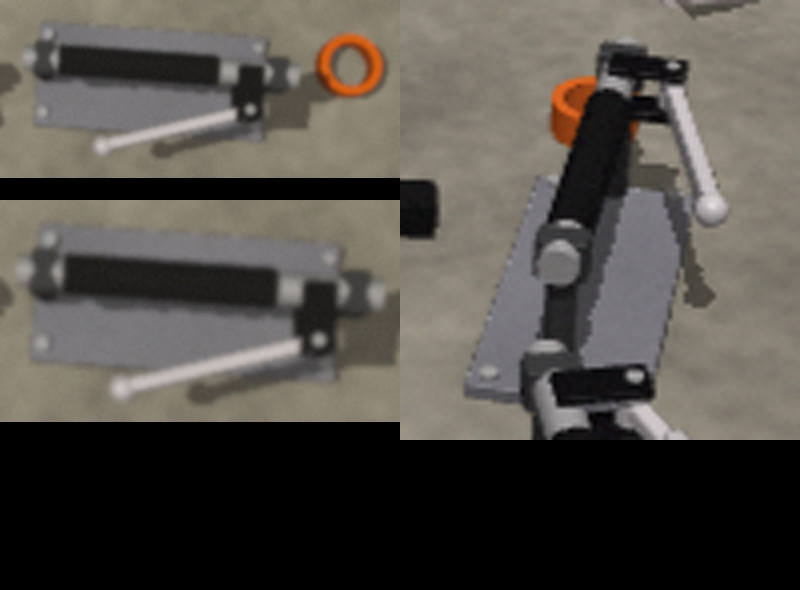

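```bash
python3 - <<'E'
import pickle
from h import *
from workcell import r
d=pickle.load(open("d0.pkl","rb"));T,S=d["top"],d["side"]
ball=rays2(T,(330.8,234.8),S,(373,187));pin=rays2(T,(397.3,219.3),S,(363.7,151.2))
print("ball",ball,ray(T,330.8,234.8,.12),ray(S,373,187,.12));print("pin",pin,ray(T,397.3,219.3,.14),ray(S,363.7,151.2,.14))
g1,g2=ray(T,312.2,196.7,.12),ray(T,381.8,201.7,.12)
print("grip",g1,g2,np.linalg.norm(g1-g2)); yb=(g1-g2)/np.linalg.norm(g1-g2);print("yaw",-np.arctan2(yb[0],yb[1]))
v=ball-pin;print("len",np.hypot(*v[:2]),"lever ang",np.arctan2(-v[0],v[1]))
xs=np.array([yb[1],-yb[0]]);print("axis-to-pivot",xs@(g1-pin)[:2], "axis-to-ball",xs@(g1-ball)[:2])
from scipy.spatial.transform import Rotation as Q
o=r.get_obs();print(Q.from_rotvec(o["ee_rot"]).as_matrix().round(4),o["tcp_pos"])
E
```

```text
ball [ 0.50196226 -0.12307298  0.12098296] [ 0.50347441 -0.12319491  0.12      ] [ 0.50050457 -0.1243501   0.12      ]
pin [ 0.53499278 -0.26999203  0.1406664 ] [ 0.53593144 -0.27017939  0.14      ] [ 0.53414919 -0.27098124  0.14      ]
grip [ 0.59022142 -0.08155063  0.12      ] [ 0.57828434 -0.24014748  0.12      ] 0.15904545022590647
yaw -0.07512516974009904
len 0.15058626586202933 lever ang 0.22114423908460953
axis-to-pivot 0.040929484690336394 axis-to-ball 0.08489377575913634
[[-9.239e-01  3.827e-01 -5.000e-04]
 [ 3.827e-01  9.239e-01 -1.400e-03]
 [-1.000e-04 -1.500e-03 -1.000e+00]] [0.24860732 0.60000391 0.23585904]
```

Call:
move_arm:
  targets:
    - [[0, 0, 1, -0.25, -0.22, 0, 0], [0, 0, 3, -0.75, -0.66, 0, 0], [0, 0, 6, -1.35, -1.2, 0, 0], [0, 0, 9, -1.95, -1.75, 0, 0], [0, 0, 12, -2.6, -2.3, 0, 0], [0, 0, 15, -3.25, -2.87, 0, 0], [0, 0, 18, -3.9, -3.44, 0, 0], [0, 0, 21, -4.5, -4.0, 0, 0], [0, 0, 24, -5.1, -4.5, 0, 0], [0, 0, 26, -5.5, -4.85, 0, 0], [0, 0, 27, -5.75, -5.07, 0, 0], [0, 0, 27, -5.85, -5.16, 0, 0]]

```text
clock: 1.3
tcp_pos: [0.4208, 0.2489, 0.2365]
ee_rot: [1.318, 2.852, -0.001]
wrist_force: [0.4, 0.1, -0.1]
gripper_width: 0.005
```

Call:
move_arm:
  targets:
    - [[0, 0, 1, -0.25, -0.17, 0, 0], [0, 0, 3, -0.8, -0.56, 0, 0], [0, 0, 6, -1.5, -1.04, 0, 0], [0, 0, 9, -2.2, -1.53, 0, 0], [0, 0, 12, -2.95, -2.05, 0, 0], [0, 0, 15, -3.7, -2.57, 0, 0], [0, 0, 18, -4.45, -3.1, 0, 0], [0, 0, 21, -5.2, -3.62, 0, 0], [0, 0, 24, -5.9, -4.1, 0, 0], [0, 0, 26.5, -6.45, -4.49, 0, 0], [0, 0, 27.8, -6.78, -4.72, 0, 0], [0, 0, 27.8, -6.88, -4.79, 0, 0]]

```text
clock: 2.5
tcp_pos: [0.4614, -0.1686, 0.2366]
ee_rot: [1.965, 2.451, -0.001]
wrist_force: [-0.2, -0.1, -0.3]
gripper_width: 0.005
```

Call:
move_arm:
  targets:
    - [[0, 0, 0, 0, 0, 0, 0], [0, 0, 0, 0, 0, 0, 0]]

```text
clock: 2.7
tcp_pos: [0.4616, -0.1652, 0.2364]
ee_rot: [-1.958, -2.455, -0.001]
wrist_force: [-0.2, 0.3, 0.4]
gripper_width: 0.007
```

Call:
move_arm:
  targets:
    - [[0, 0, 0, 0, 0, 0.1, 0], [0, 0, 0, 0, 0, 0.35, 0], [0, 0, 0, 0, 0, 0.7, 0], [0, 0, 0, 0, 0, 1.05, 0], [0, 0, 0, 0, 0, 1.4, 0], [0, 0, 0, 0, 0, 1.75, 0], [0, 0, 0, 0, 0, 2.05, 0], [0, 0, 0, 0, 0, 2.25, 0], [0, 0, 0, 0, 0, 2.33, 0], [0, 0, 0, 0, 0, 2.33, 0], [0, 0, 0, 0, 0, 2.33, 0]]

```text
clock: 3.8
tcp_pos: [0.4619, -0.167, 0.1205]
ee_rot: [1.962, 2.453, 0.0]
wrist_force: [-0.0, 0.4, 0.2]
gripper_width: 0.006
```

```bash
python3 - <<'E'
from workcell import r
import cv2,numpy as np
a=r.snapshot("top")["frame"];b=r.snapshot("side")["frame"]
a=cv2.resize(a[150:270,270:430],(400,300),interpolation=cv2.INTER_CUBIC);b=cv2.resize(b[100:250,290:490],(400,300),interpolation=cv2.INTER_CUBIC)
cv2.imwrite("pics/s1.png",np.hstack([a,b])[:,:,::-1]);o=r.get_obs();print(o["tcp_pos"],o["wrist_force"])
E
```

```text
[ 0.46204727 -0.16702947  0.12070447] [-0.22594925 -0.37276173  0.57188592]
```

View pics/s1.png

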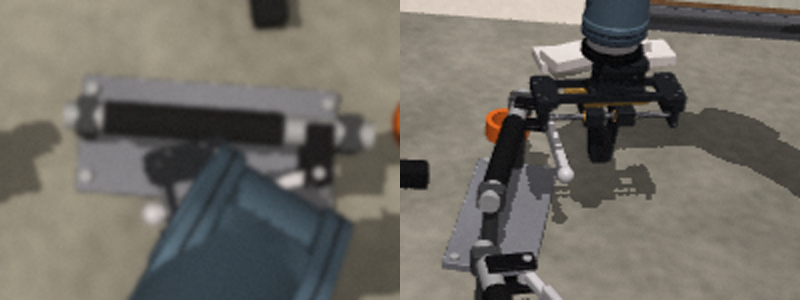

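The side view shows the fingers at about (600,140), outside the blade at (565,150), with a clear gap. The gripper body is above the bar.

Call:
move_arm:
  targets:
    - [[0, 0, 0, 0, 0.08, 0, 0], [0, 0, 0, 0, 0.18, 0, 0], [0, 0, 0, 0, 0.28, 0, 0], [0, 0, 0, 0, 0.36, 0, 0], [0, 0, 0, 0, 0.4, 0, 0], [0, 0, 0, 0, 0.42, 0, 0], [0, 0, 0, 0, 0.44, 0, 0], [0, 0, 0, 0, 0.44, 0, 0]]

```text
clock: 4.7
tcp_pos: [0.483, -0.1621, 0.1201]
ee_rot: [-1.962, -2.453, 0.0]
wrist_force: [-0.4, -0.7, 0.4]
gripper_width: 0.003
```

Call:
move_arm:
  targets:
    - [[0, 0, 0, 0, 0.02, 0, 0], [0, 0, 0, 0, 0.04, 0, 0], [0, 0, 0, 0, 0.04, 0, 0]]

```text
clock: 5.0
tcp_pos: [0.4851, -0.1616, 0.1201]
ee_rot: [1.962, 2.453, 0.0]
wrist_force: [-0.4, -0.4, 0.2]
gripper_width: -0.0
```

Call:
move_arm:
  targets:
    - [[0, 0, 0, 0, 0.02, 0, 0], [0, 0, 0, 0, 0.04, 0, 0], [0, 0, 0, 0, 0.04, 0, 0]]

```text
clock: 5.3
tcp_pos: [0.4871, -0.1612, 0.1202]
ee_rot: [1.962, 2.454, 0.0]
wrist_force: [1.0, 0.6, -1.2]
gripper_width: 0.008
```

Call:
move_arm:
  targets:
    - [[0, 0, 0, 0, 0.02, 0, 0], [0, 0, 0, 0, 0.04, 0, 0], [0, 0, 0, 0, 0.04, 0, 0]]

```text
clock: 5.6
tcp_pos: [0.4891, -0.1607, 0.1201]
ee_rot: [1.962, 2.454, 0.0]
wrist_force: [0.3, -0.8, -0.1]
gripper_width: 0.007
```

Call:
move_arm:
  targets:
    - [[0, 0, 0, 0, 0.02, 0, 0], [0, 0, 0, 0, 0.04, 0, 0], [0, 0, 0, 0, 0.04, 0, 0]]

```text
clock: 5.9
tcp_pos: [0.4908, -0.1604, 0.1201]
ee_rot: [-1.962, -2.453, 0.0]
wrist_force: [-0.1, 0.1, -0.1]
gripper_width: 0.0
```

Call:
move_arm:
  targets:
    - [[0, 0, 0, 0, 0.02, 0, 0], [0, 0, 0, 0, 0.04, 0, 0], [0, 0, 0, 0, 0.04, 0, 0]]

```text
clock: 6.2
tcp_pos: [0.4921, -0.16, 0.12]
ee_rot: [-1.962, -2.452, 0.001]
wrist_force: [-3.9, -0.9, 3.2]
gripper_width: 0.004
```

Call:
move_arm:
  targets:
    - [[0, 0, 0, 0, 0.02, 0, 0], [0, 0, 0, 0, 0.04, 0, 0], [0, 0, 0, 0, 0.04, 0, 0]]

```text
clock: 6.5
tcp_pos: [0.4945, -0.1594, 0.12]
ee_rot: [-1.962, -2.453, 0.0]
wrist_force: [-3.3, -0.1, 2.2]
gripper_width: 0.009
```

```bash
python3 - <<'E'
from workcell import r
import cv2,numpy as np
b=r.snapshot("side")["frame"]
b=cv2.resize(b[130:220,340:440],(800,600)[:2],interpolation=cv2.INTER_CUBIC)
cv2.imwrite("pics/s2.png",b[:,:,::-1]);o=r.get_obs();print(o["tcp_pos"],o["wrist_force"],o["wrist_torque"])
E
```

```text
[ 0.49448816 -0.15938423  0.12001213] [-4.50943305 -0.1569033   2.72140298] [-0.06677358  0.83945307 -0.00918382]
```

View pics/s2.png

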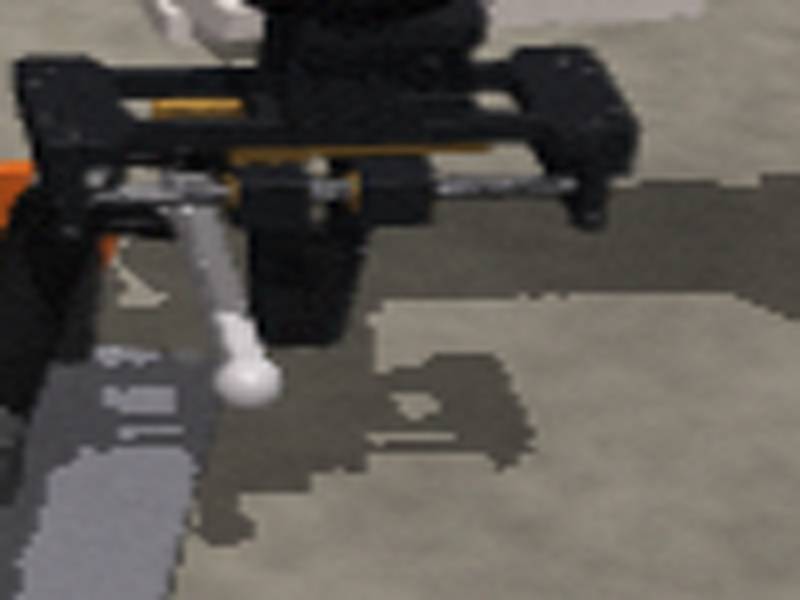

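The side view shows the finger back lying on the blade just short of the ball (245,380), with the other parts clear. I'll press along the lever's arc.

Call:
move_arm:
  targets:
    - [[0, 0, 1, 0, 0.03, 0, 0], [0, 0, 2.2, 0.01, 0.07, 0, 0], [0, 0, 3.5, 0.01, 0.11, 0, 0], [0, 0, 4.7, 0.02, 0.15, 0, 0], [0, 0, 6, 0.02, 0.19, 0, 0], [0, 0, 7.2, 0.02, 0.23, 0, 0], [0, 0, 8.4, 0.02, 0.28, 0, 0], [0, 0, 9.5, 0.02, 0.325, 0, 0], [0, 0, 10.5, 0.02, 0.365, 0, 0], [0, 0, 11.5, 0.02, 0.4, 0, 0], [0, 0, 12, 0.02, 0.42, 0, 0], [0, 0, 12, 0.02, 0.42, 0, 0]]

```text
clock: 7.75
tcp_pos: [0.5145, -0.1532, 0.12]
ee_rot: [-2.207, -2.233, 0.001]
wrist_force: [-6.1, 1.3, 4.8]
gripper_width: 0.001
```

```bash
python3 - <<'E'
from workcell import r
o=r.get_obs();print(o["tcp_pos"],o["ee_rot"],o["wrist_force"],o["wrist_torque"])
E
```

```text
[ 0.51446091 -0.15316657  0.11995657] [-2.20721181e+00 -2.23293695e+00  7.98349908e-04] [-6.13443135  1.33980112  4.82153718] [0.25433057 1.38636734 0.07501914]
```

Call:
move_arm:
  targets:
    - [[0, 0, 0.8, 0, 0.03, 0, 0], [0, 0, 1.6, 0, 0.06, 0, 0], [0, 0, 2.4, 0, 0.09, 0, 0], [0, 0, 3.2, 0, 0.12, 0, 0], [0, 0, 3.5, 0, 0.14, 0, 0], [0, 0, 3.5, 0, 0.14, 0, 0]]

```text
clock: 8.35
tcp_pos: [0.5212, -0.1521, 0.1198]
ee_rot: [-2.272, -2.164, 0.0]
wrist_force: [-8.9, 3.3, 6.4]
gripper_width: 0.006
```

Call:
move_arm:
  targets:
    - [[0, 0, 0.4, 0, 0.015, 0, 0], [0, 0, 0.8, 0, 0.03, 0, 0], [0, 0, 0.8, 0, 0.03, 0, 0]]

```text
clock: 8.65
tcp_pos: [0.5226, -0.1519, 0.1198]
ee_rot: [-2.287, -2.148, 0.0]
wrist_force: [-8.2, 4.6, 6.7]
gripper_width: 0.003
```

Call:
move_arm:
  targets:
    - [[0, 0, 0.2, 0, 0.01, 0, 0], [0, 0, 0.4, 0, 0.02, 0, 0], [0, 0, 0.4, 0, 0.02, 0, 0]]

```text
clock: 8.95
tcp_pos: [0.5235, -0.1519, 0.1198]
ee_rot: [-2.294, -2.14, 0.0]
wrist_force: [-7.5, 4.5, 6.2]
gripper_width: 0.005
```

Call:
move_arm:
  targets:
    - [[0, 0, 0, 0, 0.01, 0, 0], [0, 0, 0, 0, 0.02, 0, 0], [0, 0, 0, 0, 0.02, 0, 0]]

```text
clock: 9.25
tcp_pos: [0.5244, -0.1519, 0.1198]
ee_rot: [-2.294, -2.14, 0.0]
wrist_force: [-7.8, 4.7, 6.3]
gripper_width: 0.006
```

Call:
move_arm:
  targets:
    - [[0, 0, 0, 0, 0.01, 0, 0], [0, 0, 0, 0, 0.02, 0, 0], [0, 0, 0, 0, 0.02, 0, 0]]

```text
clock: 9.55
tcp_pos: [0.5254, -0.1519, 0.1198]
ee_rot: [-2.294, -2.14, 0.0]
wrist_force: [-8.6, 6.1, 6.9]
gripper_width: 0.008
```

Call:
move_arm:
  targets:
    - [[0, 0, 0, 0, 0.01, 0, 0], [0, 0, 0, 0, 0.02, 0, 0], [0, 0, 0, 0, 0.02, 0, 0]]

```text
clock: 9.85
tcp_pos: [0.5262, -0.1519, 0.1198]
ee_rot: [-2.294, -2.14, 0.0]
wrist_force: [-9.3, 4.6, 7.8]
gripper_width: 0.006
```

Call:
move_arm:
  targets:
    - [[0, 0, 0, 0, 0.01, 0, 0], [0, 0, 0, 0, 0.02, 0, 0], [0, 0, 0, 0, 0.02, 0, 0]]

```text
clock: 10.15
tcp_pos: [0.5264, -0.1519, 0.1197]
ee_rot: [-2.293, -2.138, 0.002]
wrist_force: [-11.9, 5.5, 10.7]
gripper_width: 0.004
```

Call:
move_arm:
  targets:
    - [[0, 0, 0, 0, 0.01, 0, 0], [0, 0, 0, 0, 0.02, 0, 0], [0, 0, 0, 0, 0.02, 0, 0]]

```text
clock: 10.45
tcp_pos: [0.5265, -0.1519, 0.1197]
ee_rot: [-2.292, -2.137, 0.003]
wrist_force: [-14.0, 6.3, 13.5]
gripper_width: 0.004
```

The TCP has stalled at 0.5265 and the force is rising, so this is the stop. I'll hold and check.

Call:
move_arm:
  targets:
    - [[0, 0, 0, 0, 0.01, 0, 0], [0, 0, 0, 0, 0.01, 0, 0], [0, 0, 0, 0, 0.01, 0, 0], [0, 0, 0, 0, 0.01, 0, 0], [0, 0, 0, 0, 0.01, 0, 0], [0, 0, 0, 0, 0.01, 0, 0], [0, 0, 0, 0, 0.01, 0, 0], [0, 0, 0, 0, 0.01, 0, 0], [0, 0, 0, 0, 0.01, 0, 0], [0, 0, 0, 0, 0.01, 0, 0], [0, 0, 0, 0, 0.01, 0, 0], [0, 0, 0, 0, 0.01, 0, 0]]

```text
clock: 11.65
tcp_pos: [0.5265, -0.1519, 0.1196]
ee_rot: [-2.291, -2.137, 0.004]
wrist_force: [-15.6, 6.1, 14.1]
gripper_width: 0.003
```

```bash
python3 - <<'E'
from workcell import r
import cv2,numpy as np
from h import *
s=r.snapshot("side");b=s["frame"]
# expected ball at the stop: 150 mm from pivot, yaw -0.0776
for a in(.222,-.02,-.078): print(a,proj(s,[.535-.15*np.sin(a),-.27+.15*np.cos(a),.12]))
b=cv2.resize(b[130:220,310:430],(800,600),interpolation=cv2.INTER_CUBIC)
cv2.imwrite("pics/s3.png",b[:,:,::-1]);o=r.get_obs();print(o["clock"],o["tcp_pos"],o["wrist_force"])
E
```

```text
0.222 [372.41417086 187.09186775]
-0.02 [358.25280535 186.62166946]
-0.078 [354.87542794 186.23013011]
11.7 [ 0.52656977 -0.15189714  0.11966289] [-15.35380392   6.31824889  14.82176902]
```

View pics/s3.png

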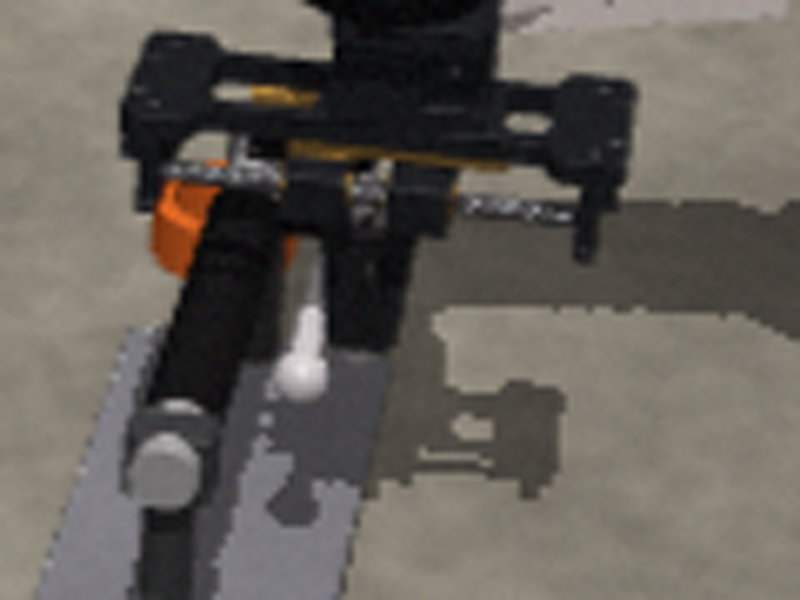

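The ball is at pixel (355.0,186.0). I predicted (354.9,186.2) for the stop, so the lever is fully in, and it has been held for about 1.5 s. Next I'll ease it back.

Call:
move_arm:
  targets:
    - [[0, 0, 0, 0, -0.02, 0, 0], [0, 0, 0, 0, -0.04, 0, 0], [0, 0, 0, 0, -0.065, 0, 0], [0, 0, 0, 0, -0.09, 0, 0], [0, 0, -0.3, 0, -0.115, 0, 0], [0, 0, -0.9, 0, -0.14, 0, 0], [0, 0, -1.6, 0, -0.17, 0, 0], [0, 0, -2.3, 0, -0.2, 0, 0], [0, 0, -3, -0.01, -0.23, 0, 0], [0, 0, -3.7, -0.01, -0.26, 0, 0], [0, 0, -4.3, -0.01, -0.285, 0, 0], [0, 0, -4.7, -0.01, -0.3, 0, 0]]

```text
clock: 12.9
tcp_pos: [0.5141, -0.1533, 0.1199]
ee_rot: [-2.207, -2.233, 0.001]
wrist_force: [-6.3, 0.4, 3.2]
gripper_width: 0.004
```

Call:
move_arm:
  targets:
    - [[0, 0, -0.8, 0, -0.03, 0, 0], [0, 0, -1.8, 0, -0.06, 0, 0], [0, 0, -2.8, 0, -0.095, 0, 0], [0, 0, -3.8, 0, -0.13, 0, 0], [0, 0, -4.8, -0.01, -0.165, 0, 0], [0, 0, -5.8, -0.02, -0.2, 0, 0], [0, 0, -6.8, -0.02, -0.235, 0, 0], [0, 0, -7.8, -0.03, -0.27, 0, 0], [0, 0, -8.8, -0.04, -0.3, 0, 0], [0, 0, -9.8, -0.05, -0.33, 0, 0], [0, 0, -10.6, -0.06, -0.355, 0, 0], [0, 0, -11, -0.06, -0.37, 0, 0]]

```text
clock: 14.1
tcp_pos: [0.4965, -0.1585, 0.12]
ee_rot: [1.985, 2.433, -0.002]
wrist_force: [-3.3, -4.2, -1.2]
gripper_width: 0.011
```

Call:
move_arm:
  targets:
    - [[0, 0, -0.4, 0, -0.02, 0, 0], [0, 0, -0.8, 0, -0.04, 0, 0], [0, 0, -1.1, 0, -0.06, 0, 0], [0, 0, -1.1, 0, -0.08, 0, 0], [0, 0, -1.1, 0, -0.1, 0, 0], [0, 0, -1.1, 0, -0.12, 0, 0], [0, 0, -1.1, 0, -0.14, 0, 0], [0, 0, -1.1, 0, -0.16, 0, 0], [0, 0, -1.1, 0, -0.19, 0, 0], [0, 0, -1.1, 0, -0.22, 0, 0], [0, 0, -1.1, 0, -0.25, 0, 0], [0, 0, -1.1, 0, -0.25, 0, 0]]

```text
clock: 15.3
tcp_pos: [0.4841, -0.1595, 0.1202]
ee_rot: [-1.96, -2.455, -0.0]
wrist_force: [0.1, -0.4, -1.5]
gripper_width: 0.007
```

Call:
move_arm:
  targets:
    - [[0, 0, 0, 0, -0.06, 0, 0], [0, 0, 0, 0, -0.16, 0, 0], [0, 0, 0, 0, -0.3, 0, 0], [0, 0, 0, 0, -0.45, 0, 0], [0, 0, 0, 0, -0.55, -0.1, 0], [0, 0, 0, 0, -0.6, -0.35, 0], [0, 0, 0, 0, -0.6, -0.75, 0], [0, 0, 0, 0, -0.6, -1.15, 0], [0, 0, 0, 0, -0.6, -1.6, 0], [0, 0, 0, 0, -0.6, -1.95, 0], [0, 0, 0, 0, -0.6, -2.2, 0], [0, 0, 0, 0, -0.6, -2.3, 0]]

```text
clock: 16.5
tcp_pos: [0.4557, -0.1664, 0.2368]
ee_rot: [1.959, 2.454, 0.002]
wrist_force: [0.2, 0.9, -0.7]
gripper_width: 0.008
```

Now I'll swing left a little so the cameras see the stand, then check.

Call:
move_arm:
  targets:
    - [[0, 0, 0, 0.2, 0, 0, 0], [0, 0, 0, 0.6, 0, 0, 0], [0, 0, 0, 1.2, 0, 0, 0], [0, 0, 0, 1.9, 0, 0, 0], [0, 0, 0, 2.6, 0, 0, 0], [0, 0, 0, 3.3, 0, 0, 0], [0, 0, 0, 3.9, 0.2, 0, 0], [0, 0, 0, 4.4, 0.3, 0, 0], [0, 0, 0, 4.8, 0.4, 0, 0], [0, 0, 0, 5, 0.4, 0, 0], [0, 0, 0, 5, 0.4, 0, 0], [0, 0, 0, 5, 0.4, 0, 0]]

```text
clock: 17.7
tcp_pos: [0.4187, 0.0812, 0.2348]
ee_rot: [-1.961, -2.455, 0.002]
wrist_force: [-0.1, -0.8, -0.3]
gripper_width: 0.003
```

```bash
python3 - <<'E'
from workcell import r
import cv2,numpy as np
T=r.snapshot("top")["frame"];S=r.snapshot("side")["frame"]
cv2.imwrite("pics/e.png",np.vstack([T[100:300,:],S[50:350]])[:,:,::-1])
hsv=cv2.cvtColor(T,cv2.COLOR_RGB2HSV);m=((hsv[...,2]>150)&(hsv[...,1]<40)).astype(np.uint8)
mm=np.zeros_like(m);mm[175:245,295:425]=m[175:245,295:425]
for c in cv2.findContours(mm,cv2.RETR_EXTERNAL,cv2.CHAIN_APPROX_NONE)[0]:
    if cv2.contourArea(c)>15: print(cv2.contourArea(c),cv2.boxPoints(cv2.minAreaRect(c)).round(1).tolist())
o=r.get_obs();print(o["clock"],o["tcp_pos"],o["wrist_force"],abs(o["joint_velocities"]).max())
E
```

```text
337.0 [[326.1000061035156, 231.60000610351562], [389.79998779296875, 218.0], [391.5, 226.0], [327.79998779296875, 239.6999969482422]]
17.0 [[415.0, 201.0], [420.0, 201.0], [420.0, 206.0], [415.0, 206.0]]
25.0 [[385.0, 199.0], [390.0, 199.0], [390.0, 204.0], [385.0, 204.0]]
25.0 [[295.0, 192.0], [300.0, 192.0], [300.0, 198.0], [295.0, 198.0]]
17.8 [0.41902399 0.08088178 0.23500295] [ 0.03341652  0.13517953 -0.60040441] 0.0035000305172851005
```

View pics/e.png

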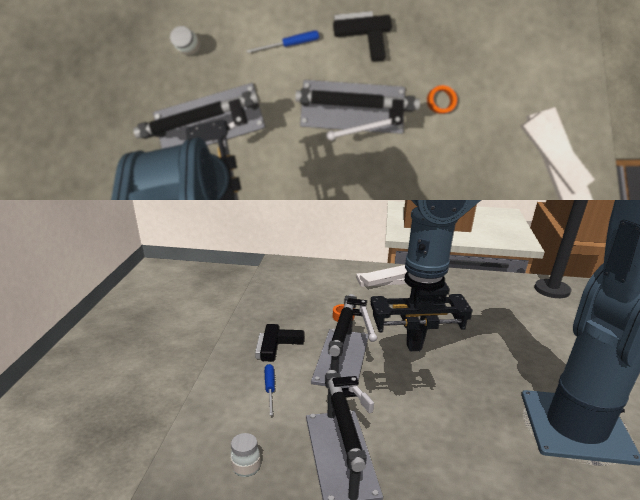

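The brake lever is back at its starting pixels: the ball end spans (326,232)–(328,240), as it did at first. The tape, jar, driver, stapler and tilt lever look unmoved. The robot is clear of everything.

```bash
python3 -c "
from workcell import r
print(r.hand_in())"
```

```text
the job is handed in; nothing more can be done
None
```

I pressed the long brake lever to its stop with the back of the closed fingers, held it there for about 1.5 s, then eased it back along its arc. The arm then moved clear, and I handed the job in at about 17.8 s of the 42 s.

**At the stop:** the TCP stalled while the force kept rising. Horizontal force was about 16 N, roughly 22 N in all. The ball was at pixel (355, 186), as predicted for the full 0.30 rad.

**After release:** the lever's outline in the top view matched its starting position to within about 1 px. The wrist force was near zero. The tilt lever, tape, jar, driver and stapler looked unmoved by eye.

**What disagreed:**
- Contact came about 5 mm later than I expected, probably because the fingers taper towards the tips.
- While pressing there was an upward force of up to about 15 N. I put this down to friction and a tilted contact, because it grew with the press and reversed during the release.
- I judged from images and heights that the gripper stayed clear of the bar. I had no direct measurement of that.

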